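Unstack the condiment containers and lay them out for serving

TASK

Take the two stacks of condiment containers apart, one container at a time, and stand each upright in the middle of the coaster or mat of its own colour (jars on coasters, boxes on mats, each box lined up with the length of its mat). The blue box is keyed into its dock by its end ribs, so once it is bare lift it straight up and clear before carrying it away. Set everything down gently without dropping or tipping anything, and leave the oil bottle where it stands.

Things in the scene. Friction and masses are not known exactly. Their poses are not given: they have to be found in the camera images.
- jar_red: Round white jar with a red lid, 52 mm diameter, 60 mm tall, straight-sided, about 0.16 kg. Starts standing on the lid of one of the two boxes, up to 15 mm off the box's centre. Origin: centre of its underside (50 mm above the counter at the start); z up.
- jar_yellow: Round white jar with a yellow lid, 52 mm diameter, 60 mm tall, straight-sided, about 0.16 kg. Starts standing on the lid of one of the two boxes, up to 15 mm off the box's centre. Origin: centre of its underside (50 mm above the counter at the start); z up.
- box_green: White rectangular box with a green flat lid (top 14 mm is green), 60 x 90 mm, 50 mm tall, flush straight sides, about 0.26 kg. Stands loose on the counter with one of the jars on its lid. Origin: centre of its underside; z up, x across the 60 mm width, y along the 90 mm length. Grip it across the 60 mm width.
- box_blue: White rectangular box with a blue flat lid, 60 x 90 mm, 50 mm tall, about 0.28 kg, standing on the counter between the two cheeks of the dock with one of the jars on its lid. In the middle of each short end (+y and -y) a blue T-shaped upright rib, 40 mm tall from the underside, makes it 118 mm long overall (10 mm wide neck, 22 mm wide head). Origin: centre of its underside; z up, x across the 60 mm width, y along the 90 mm length. Grip it across the 60 mm width.
- dock: Fixed grey dock for the blue box: two grooved cheeks, 56 mm wide, 40 mm tall, 136 mm long over all along y, one at each end of the box, holding its ribs with about 2 mm play; open above and at both long sides (x), no floor. The box comes out only straight upwards, free after 40 mm. Origin: on the counter at its centre, coinciding with the box's at the start, axes parallel to the box's.
- coaster_red: Fixed red round coaster, 84 mm diameter, 4 mm thick, on the counter. Origin: centre of its underside.
- coaster_yellow: Fixed yellow round coaster, 84 mm diameter, 4 mm thick, on the counter. Origin: centre of its underside.
- mat_green: Fixed green rectangular mat, 80 (x) x 112 (y) mm, 4 mm thick, on the counter. Origin: centre of its underside; y along its length. Either way round is fine for the box.
- mat_blue: Fixed blue rectangular mat, 80 (x) x 135 (y) mm, 4 mm thick, on the counter. Origin: centre of its underside; y along its length. Either way round is fine for the box.
- oil_bottle: Amber oil bottle, 50 mm diameter, 150 mm tall, standing loose in the midst of the things; to be left alone. Origin: centre of its underside.
Not all that is in view belongs to the job. There is more than one size of the mat_green; the one meant has the size given above.

How it is judged:
By the outcome, as a careful person would: the job done as asked, in the order asked, and still so for the second after the job is handed in, with the robot touching nothing.
It also fails if it takes over 141 s, if anything falls off the work surface, if the arm or the gripper's body presses on something with over 40 N, if the wrist force passes 120 N, or if a joint passes its speed limit or range.

ROBOT

A 6-joint arm with a two-finger parallel gripper is mounted at the origin on the work surface. World frame = base frame: x ahead of the robot, y to its left, z up, the work surface at z = 0. Lengths are in m, angles in rad, forces in N, time in s.
With the tool pointing down it reaches from about 0.4 to 0.825 m from the base axis. Payload 7 kg.
Tool frame: the origin (TCP) lies on the centre line of the jaws, within the pads' length; the fingertips stand tip_reach ahead of it and the grasp point (between the pads) is the TCP (tip_reach is the distance from the TCP to the fingertips, in m); z points along the fingers, y is the line along which they close (so a half turn about z gives the same grasp; the last joint's range is limited). The gripper opens to 88 mm and grips with 3 to 60 N. Pads are 19 mm wide; open, the fingers measure 130 mm over their backs; the gripper's body (78 mm by 193 mm) begins 47 mm behind the grasp point.
Start: joints at [1.4, 0.359, 0.012, 0, -1.224, -0.288], TCP at [0.299, 0.605, 0.246] pointing down, gripper open.
Joint ranges: [-3.07, 3.07], [-1.43, 2.12], [-1.02, 1.25], [-3.03, 1.67], [-3.05, -0], [-3.03, 3.03]. Speed limits (rad/s): [2.39, 2.39, 3.01, 3.14, 3.14, 3.14].

INTERFACE

Orientations are given as [roll, pitch, yaw] about the fixed x, y, z axes, in that order (R = Rz(yaw) Ry(pitch) Rx(roll)).
In Python, from station import get_state, grab_frame, calibration, job_done, find_in, mark_of, tip_reach gives the robot as it stands.
- The arm moves only by the shell command python3 -m handwheel 'ROWS' [OPENING] [FORCE]. ROWS is JSON, a list of rows, each an object with "delta_pos": the shift along the world's x, y, z in units of 30 mm (1.0 is 30 mm), a list of three; "dr": the turn, a rotation vector about the world's x, y, z in degrees, a list of three. In form: [{"delta_pos": [tx, ty, tz], "dr": [rx, ry, rz]}, ...]. A call has 1 to 10 rows; each row shifts and turns the commanded pose from where the row before left it; what a row does not reach is not made up. A row lasts 1/10 s, in which the tool goes at most 50 mm and 8.59 degrees, less where a joint would pass 70% of its speed; a pose out of reach is approached as far as the arm can. A call is refused whole if a number of a shift passes 1 or a number of a turn 8.59, either way. A call with a gripper value outside its range is refused whole. OPENING is the closure, from -1 (fully open) to 1 (shut), set as the call begins (- or left out, the last holds). The fingers move at their own pace and stop on an object; FORCE is the grip in N (left out, the last holds). Time passes only in rows, so rows that do not move let the fingers close. It gives the time, the measured TCP pose, the force, the opening and the grip force at its end, in the units of the state.
- get_state(): the state, without advancing time (a new reading comes with each control period).
- grab_frame(name): name is "scene" or "top" or "wrist"; returns the picture (400x640x3 uint8, red, green, blue); there is no depth.
- calibration(name): a dict with "fx", "fy", "cx", "cy" (pixels), "extrinsics" (4x4, takes a point from world to camera coordinates). Camera axes: x right, y down, z forward; pixel columns grow to the right and rows downward; lengths in m; the calibration is good to about 2 mm. A picture is of the moment at which its call begins: read the wrist's pose just before it. calibration takes no time and is no camera call; for the wrist camera it gives the pose at the moment of the call.
- job_done(): hands the job in; it is judged then, once.
Trained networks look in the newest picture that a camera, given by its name, has taken for a name from the list of things; names that differ only in an ending like _2 or _b are one class to them, and where a whole thing is asked for, a point or a joint stands for the part that bears it (a point fixed in the world has none). Each returns a list of dicts, best first, with "conf" (0 to 1); they miss things now and then, are a little off and sometimes report something else, mostly with a low value. They report only what shows in the picture. A call takes as long as a camera call. They do not tell look-alikes from the thing itself.
- find_in(camera, query): "location" ([column, row] in pixels, amid what is visible of it).
- mark_of(camera, query): "location" ([column, row] in pixels: a listed point, or the origin of a listed thing).
The state is a dict: "t": time; "q": joint angles; "qd": joint speeds; "joint_efforts": joint torques, N m; "eef_pos": TCP position; "ee_rot": TCP orientation; "force": force on the tool from outside, world axes, zero at the start; "moment": the same for the moment, N m; "width": finger opening in m; "gripper_force": force on a finger pad.
Only numpy, scipy, OpenCV 4.12 (cv2) and the standard library are available. Lean on these libraries where they do the work, as an engineer would, in place of code of your own. Each camera call takes 0.05 s, during which the arm holds its last target. There are 200 camera calls.

## Working session

There is one attempt and no reset: what is moved stays moved. The work goes in short steps, Python scripts to look and compute and a shell command to move; the robot and the scene stay as the last step left them, time stands still between calls to the robot, and variables do not carry over. Pictures are saved under pics/ and viewed, at most 14 in all, crops included, and the job is handed in when it is done.

```bash
mkdir -p pics
python3 - <<'E'
from station import *
import cv2
print(get_state(), tip_reach if not callable(tip_reach) else tip_reach())
for c in("top","scene"):
    f=grab_frame(c); cv2.imwrite(f"pics/{c}0.png",f[:,:,::-1]); k=calibration(c); print(c,k)
    for n in["jar_red","jar_yellow","box_green","box_blue","dock","coaster_red","coaster_yellow","mat_green","mat_blue","oil_bottle"]:
        print(n,[(([round(v) for v in d["location"]]),round(d["conf"],2)) for d in mark_of(c,n)[:3]])
E
```

```text
{'t': 0.0, 'q': array([ 1.40014028e+00,  3.59405189e-01,  1.10482272e-02, -3.70887801e-04,
       -1.22409613e+00, -2.88069969e-01]), 'qd': array([-0.00130642, -0.00111035,  0.00041918, -0.00044205,  0.00165971,
       -0.00074546]), 'joint_efforts': array([ 1.68687733e-03, -5.82721066e+01,  2.93046981e+01,  6.99675232e+00,
        7.06955689e-03, -1.59748488e-04]), 'eef_pos': array([0.29872348, 0.60478135, 0.24460246]), 'ee_rot': array([ 3.13990510e+00, -1.36450698e-04, -4.58852213e-01]), 'force': array([-0.43422218, -0.655295  ,  0.12244328]), 'moment': array([-0.00329547, -0.00491675, -0.01923984]), 'gripper_force': 0.0, 'width': 0.08783843218478539} 0.019
top {'fx': 365.4731012839806, 'fy': 365.4731012839806, 'cx': 323.2762300671292, 'cy': 198.8686573515176, 'extrinsics': array([[ 0.11455518, -0.99341211,  0.0030804 , -0.06897226],
       [-0.96222606, -0.11172881, -0.24826937,  0.4651371 ],
       [ 0.24697797,  0.0254765 , -0.96868614,  0.91851314],
       [ 0.        ,  0.        ,  0.        ,  1.        ]])}
jar_red [([369, 216], 0.9)]
jar_yellow [([268, 202], 0.61)]
box_gre
[... 375 characters left out ...]
955661698823, 'extrinsics': array([[ 0.34402386,  0.93879142,  0.01783953, -0.13759874],
       [ 0.6503644 , -0.22453882, -0.72567793, -0.26440143],
       [-0.67725455,  0.26125272, -0.68780323,  1.6183645 ],
       [ 0.        ,  0.        ,  0.        ,  1.        ]])}
jar_red [([282, 204], 0.85), ([283, 213], 0.4), ([210, 241], 0.27)]
jar_yellow [([362, 190], 0.58)]
box_green [([361, 204], 0.8)]
box_blue [([286, 213], 0.71)]
dock [([284, 212], 0.79)]
coaster_red [([432, 187], 0.84)]
coaster_yellow [([397, 238], 0.82), ([282, 204], 0.27)]
mat_green [([176, 196], 0.78), ([206, 239], 0.74), ([361, 201], 0.6)]
mat_blue [([434, 188], 0.59), ([292, 270], 0.55)]
oil_bottle [([337, 230], 0.74)]
```

Run:
```python
import cv2
a=cv2.imread("pics/top0.png")[80:360,130:530];b=cv2.imread("pics/scene0.png")[130:330,120:520]
cv2.imwrite("pics/t1.png",cv2.resize(a,None,fx=2,fy=2,interpolation=2)); cv2.imwrite("pics/s1.png",cv2.resize(b,None,fx=2,fy=2,interpolation=2))
```

```text
(no output)
```

View pics/t1.png

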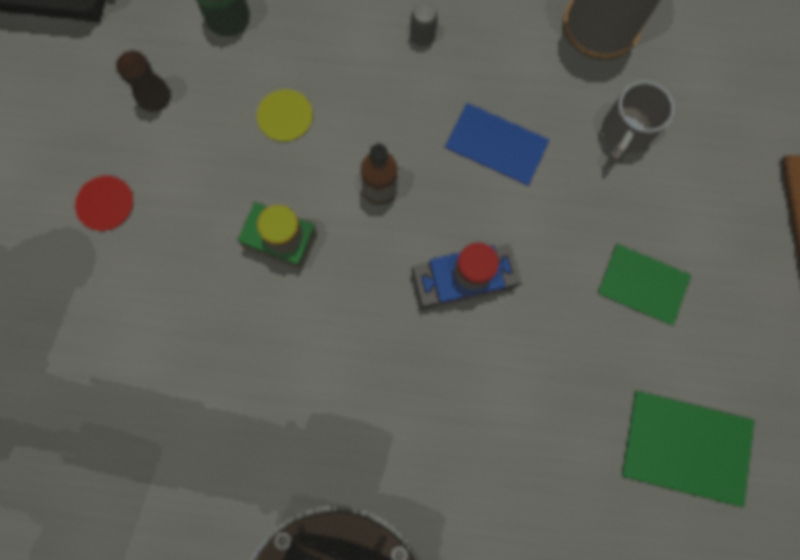

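View pics/s1.png

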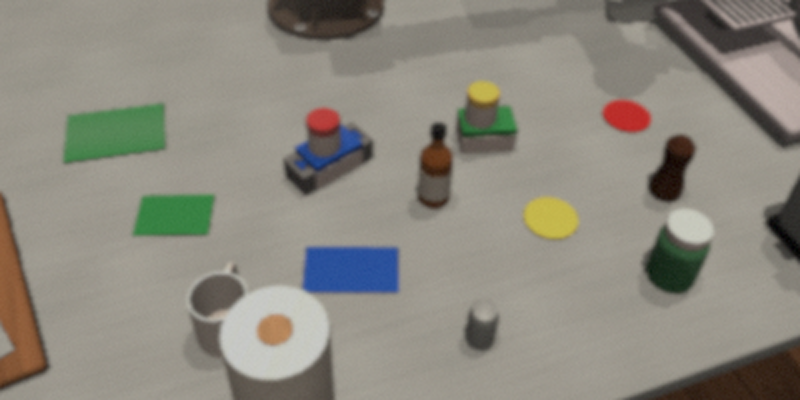

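The top view shows the red jar on the docked blue box (crop px 478,263) and the yellow jar on the green box (278,225). There are two green mats: a small one at (645,284) and a large one at (690,448). The bottle is at (379,178). I'll measure all of these on rectified planes.

```bash
cat > h.py <<'E'
import numpy as np, cv2
from station import *
def rect(c,z,x0=0.2,x1=0.95,y0=-0.6,y1=0.6,s=1000,f=None,k=None):
    "metric picture of plane z: col=(x-x0)*s, row=(y-y0)*s"
    k=k or calibration(c); f=grab_frame(c) if f is None else f
    K=np.array([[k["fx"],0,k["cx"]],[0,k["fy"],k["cy"]],[0,0,1]]);E=np.array(k["extrinsics"])[:3]
    H=K@E@np.array([[1/s,0,x0],[0,1/s,y0],[0,0,z],[0,0,1]])
    return cv2.warpPerspective(f,H,(int((x1-x0)*s),int((y1-y0)*s)),flags=cv2.WARP_INVERSE_MAP|cv2.INTER_LINEAR)
HUE=dict(red=[(0,8),(172,180)],yellow=[(24,35)],green=[(45,80)],blue=[(105,125)])
def blobs(img,col,x0=0.2,y0=-0.6,s=1000,amin=800,sat=120,val=40):
    h=cv2.cvtColor(img,cv2.COLOR_RGB2HSV); m=0
    for a,b in HUE[col]: m=m|cv2.inRange(h,(a,sat,val),(b,255,255))
    out=[]
    for c in cv2.findContours(m,cv2.RETR_EXTERNAL,2)[0]:
        if cv2.contourArea(c)<amin*(s/1000)**2: continue
        (u,v),(w,l),a=cv2.minAreaRect(c)
        if w>l: w,l,a=l,w,a-90
        # a = direction of the width edge in (x,y); length dir = a+90
        (eu,ev),er=cv2.minEnclosingCircle(c)
        out.append(dict(c=(round(x0+u/s,4),round(y0+v/s,4)),w=round(w/s*1e3,1),l=round(l/s*1e3,1),len_ang=round((a+90+90)%180-90,1),A=round(cv2.contourArea(c)/s/s*1e6)))
    return out
E
python3 - <<'E'
from h import *
for c in("top","scene"):
    f=grab_frame(c)
    for z,cols in((.004,HUE),(.05,("green","blue")),(.11,("red","yellow"))):
        im=rect(c,z,f=f)
        for col in cols: print(c,z,col,*blobs(im,col),sep="\n  ")
k=calibration("top");print(np.linalg.inv(k["extrinsics"])[:3,3])
E
```

```text
top
  0.004
  red
  {'c': (0.4895, 0.395), 'w': 81.0, 'l': 81.0, 'len_ang': -11.3, 'A': 5118}
  {'c': (0.4635, -0.1439), 'w': 53.8, 'l': 57.2, 'len_ang': -14.0, 'A': 2437}
top
  0.004
  yellow
  {'c': (0.6535, 0.159), 'w': 80.0, 'l': 81.0, 'len_ang': 0.0, 'A': 5090}
  {'c': (0.4871, 0.1432), 'w': 56.9, 'l': 57.5, 'len_ang': 29.1, 'A': 2543}
top
  0.004
  green
  {'c': (0.4795, 0.1791), 'w': 30.2, 'l': 62.4, 'len_ang': 6.2, 'A': 966}
  {'c': (0.46, -0.3769), 'w': 73.9, 'l': 105.9, 'len_ang': 72.5, 'A': 7536}
  {'c': (0.2469, -0.441), 'w': 109.3, 'l': 156.3, 'len_ang': 82.9, 'A': 15580}
top
  0.004
  blue
  {'c': (0.4343, -0.0971), 'w': 53.5, 'l': 60.7, 'len_ang': 21.8, 'A': 1958}
  {'c': (0.6452, -0.1566), 'w': 76.3, 'l': 130.8, 'len_ang': 70.3, 'A': 9630}
top
  0.05
  green
  {'c': (0.4688, 0.1616), 'w': 31.5, 'l': 55.4, 'len_ang': -12.8, 'A': 878}
  {'c': (0.4494, -0.3613), 'w': 70.6, 'l': 101.1, 'len_ang': 72.3, 'A': 6852}
  {'c': (0.246, -0.4226), 'w': 104.4, 'l': 148.8, 'len_ang': 82.9, 'A': 14321}
top
  0.05
  blue
  {'c': (0.425, -0.0952), 'w': 53.0, 'l': 58.4, 'len_ang': 25.1,
[... 1150 characters left out ...]
': (0.4673, 0.1337), 'w': 58.0, 'l': 82.9, 'len_ang': 76.0, 'A': 1820}
  {'c': (0.5023, -0.3752), 'w': 68.5, 'l': 97.8, 'len_ang': 72.3, 'A': 6390}
scene
  0.05
  blue
  {'c': (0.4454, -0.1277), 'w': 60.4, 'l': 114.0, 'len_ang': -77.5, 'A': 2948}
  {'c': (0.678, -0.1657), 'w': 72.3, 'l': 123.8, 'len_ang': 70.6, 'A': 8667}
scene
  0.11
  red
  {'c': (0.583, 0.3105), 'w': 71.0, 'l': 72.0, 'len_ang': 0.0, 'A': 4029}
  {'c': (0.4455, -0.133), 'w': 48.0, 'l': 59.0, 'len_ang': 0.0, 'A': 2200}
scene
  0.11
  yellow
  {'c': (0.4589, 0.1264), 'w': 44.3, 'l': 45.5, 'len_ang': 11.3, 'A': 1588}
  {'c': (0.729, 0.101), 'w': 70.0, 'l': 70.0, 'len_ang': 0.0, 'A': 3870}
[ 0.22861566 -0.03994916  1.0054427 ]
```

Sizes agree: the small green mat (about 80 x 112, pixel 455,223) is the right one, and the large one (471,304) isn't. The lookalikes are two green mats, a dark green bottle-jar and the pepper mill; the jars and boxes have no twins. Next I'll find the bottle and move above the yellow jar.

```bash
python3 - <<'E'
from h import *
for c,p in(("top",(315,177)),("scene",(337,230))):
    k=calibration(c);E=np.array(k["extrinsics"]);R=E[:3,:3]
    o=-R.T@E[:3,3]; d=R.T@np.array([(p[0]-k["cx"])/k["fx"],(p[1]-k["cy"])/k["fy"],1]); print(c,o-d*o[2]/d[2])
E
python3 -m handwheel '[{"delta_pos":[0.2,-0.5,0],"dr":[0,0,-7.7]},{"delta_pos":[0.4,-1,0],"dr":[0,0,-7.7]},{"delta_pos":[0.4,-1,0],"dr":[0,0,-7.7]},{"delta_pos":[0.4,-1,0],"dr":[0,0,-7.7]},{"delta_pos":[0.4,-1,0],"dr":[0,0,-7.7]},{"delta_pos":[0.4,-1,0],"dr":[0,0,-7.7]},{"delta_pos":[0.4,-1,0],"dr":[0,0,-7.7]},{"delta_pos":[0.4,-1,0],"dr":[0,0,-7.7]},{"delta_pos":[0.4,-1,0],"dr":[0,0,-7.7]},{"delta_pos":[0.4,-1,0],"dr":[0,0,-7.7]}]' -1
python3 -m handwheel '[{"delta_pos":[0.4,-1,0.5],"dr":[0,0,0]},{"delta_pos":[0.4,-1,0.5],"dr":[0,0,0]},{"delta_pos":[0.4,-1,0.5],"dr":[0,0,0]},{"delta_pos":[0.4,-1,0.2],"dr":[0,0,0]},{"delta_pos":[0.2,-1,0],"dr":[0,0,0]},{"delta_pos":[0,-0.7,0],"dr":[0,0,0]},{"delta_pos":[0,-0.3,0],"dr":[0,0,0]},{"delta_pos":[0,0,0],"dr":[0,0,0]}]'
python3 - <<'E'
from h import *
f=grab_frame("wrist"); cv2.imwrite("pics/w1.png",f[:,:,::-1]); print(np.linalg.inv(calibration("wrist")["extrinsics"]).round(3))
s=get_state();print(s["eef_pos"],s["ee_rot"])
print(blobs(rect("wrist",.11,f=f),"yellow"),blobs(rect("wrist",.05,f=f),"green"))
E
```

```text
top [0.54689172 0.01766223 0.        ]
scene [0.55921888 0.007762   0.        ]
t: 2.2
eef_pos: [0.4133, 0.3189, 0.2458]
ee_rot: [-3.141, 0.001, -1.808]
force: [1.2, 0.8, 0.1]
width: 0.0876
gripper_force: 0.0
t: 3.0
eef_pos: [0.4669, 0.1394, 0.2968]
ee_rot: [-3.141, 0.0, -1.804]
force: [-0.1, 0.9, 0.6]
width: 0.0877
gripper_force: 0.0
[[-0.973  0.222  0.064  0.45 ]
 [ 0.231  0.935  0.271  0.067]
 [ 0.     0.278 -0.961  0.436]
 [ 0.     0.     0.     1.   ]]
[0.46701736 0.14012239 0.2967822 ] [-3.14121442e+00  5.21641704e-04 -1.80354086e+00]
[{'c': (0.6038, 0.1372), 'w': 60.8, 'l': 61.5, 'len_ang': -45.0, 'A': 2903}] [{'c': (0.4711, 0.1629), 'w': 35.0, 'l': 58.0, 'len_ang': -16.3, 'A': 970}]
```

View pics/w1.png

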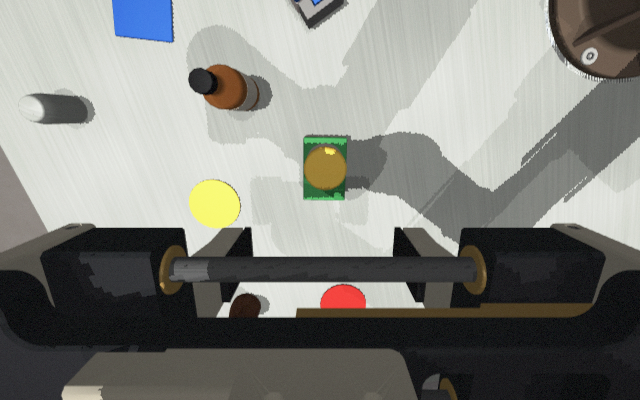

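The wrist view shows the yellow jar at (325,168) on the green box, with the bottle at (225,87). Its lid looks brownish here because of shade, so I'll widen the hue range and join the fragments.

```bash
cat >> h.py <<'E'
HUE["yellow"]=[(15,38)]
def near(c,z,col,xy,r=0.09,f=None,sat=90,val=30):
    "min-area rect and circle of all pixels of a colour within r of xy on plane z"
    x0,y0,s=xy[0]-r,xy[1]-r,2000
    im=rect(c,z,x0,x0+2*r,y0,y0+2*r,s,f=f); h=cv2.cvtColor(im,cv2.COLOR_RGB2HSV); m=0
    for a,b in HUE[col]: m=m|cv2.inRange(h,(a,sat,val),(b,255,255))
    m=cv2.morphologyEx(m,cv2.MORPH_OPEN,np.ones((7,7)))
    p=cv2.findNonZero(m); (u,v),(w,l),a=cv2.minAreaRect(p)
    if w>l: w,l,a=l,w,a-90
    (e,g),R=cv2.minEnclosingCircle(p)
    return dict(rect=(round(x0+u/s,4),round(y0+v/s,4)),w=round(w/s*1e3,1),l=round(l/s*1e3,1),len_ang=round((a+180)%180,1),circ=(round(x0+e/s,4),round(y0+g/s,4)),dia=round(2e3*R/s,1))
E
python3 - <<'E'
from h import *
f=grab_frame("wrist")
print(near("wrist",.11,"yellow",(.46,.125),.06,f)); print(near("wrist",.05,"green",(.46,.135),.08,f))
E
```

```text
{'rect': (0.4613, 0.1253), 'w': 50.5, 'l': 52.5, 'len_ang': 0.0, 'circ': (0.461, 0.1253), 'dia': 52.9}
{'rect': (0.464, 0.1368), 'w': 59.0, 'l': 89.4, 'len_ang': 165.6, 'circ': (0.464, 0.137), 'dia': 104.7}
```

```bash
sed -i 's/(a+180)%180,1),circ/(a+270)%180,1),circ/' h.py
python3 -m handwheel '[{"delta_pos":[-0.1,-0.25,-0.5],"dr":[0,0,-1]},{"delta_pos":[-0.1,-0.24,-1],"dr":[0,0,0]},{"delta_pos":[0,0,-1],"dr":[0,0,0]},{"delta_pos":[0,0,-1],"dr":[0,0,0]},{"delta_pos":[0,0,-1],"dr":[0,0,0]},{"delta_pos":[0,0,-1],"dr":[0,0,0]},{"delta_pos":[0,0,-0.7],"dr":[0,0,0]},{"delta_pos":[0,0,-0.4],"dr":[0,0,0]},{"delta_pos":[0,0,-0.2],"dr":[0,0,0]},{"delta_pos":[0,0,0],"dr":[0,0,0]}]' -1 20
python3 -m handwheel '[{"delta_pos":[0,0,0],"dr":[0,0,0]},{"delta_pos":[0,0,0],"dr":[0,0,0]},{"delta_pos":[0,0,0],"dr":[0,0,0]},{"delta_pos":[0,0,0],"dr":[0,0,0]},{"delta_pos":[0,0,0],"dr":[0,0,0]},{"delta_pos":[0,0,0],"dr":[0,0,0]},{"delta_pos":[0,0,0],"dr":[0,0,0]},{"delta_pos":[0,0,0],"dr":[0,0,0]}]' 1 20
```

```text
t: 4.1
eef_pos: [0.4607, 0.126, 0.0919]
ee_rot: [3.141, -0.001, -1.819]
force: [-0.4, -0.4, 0.9]
width: 0.0877
gripper_force: 0.0
t: 4.9
eef_pos: [0.461, 0.1255, 0.0928]
ee_rot: [-3.141, 0.0, -1.82]
force: [-1.5, 0.7, 5.3]
width: 0.0511
gripper_force: 20.0
```

```bash
python3 -m handwheel '[{"delta_pos":[0,0,0.2],"dr":[0,0,0]},{"delta_pos":[0,0,0.4],"dr":[0,0,0]},{"delta_pos":[0,0,0.8],"dr":[0,0,0]},{"delta_pos":[0,0,1],"dr":[0,0,0]},{"delta_pos":[0,0,1],"dr":[0,0,0]},{"delta_pos":[0,0,0.7],"dr":[0,0,0]},{"delta_pos":[0,0,0.4],"dr":[0,0,0]},{"delta_pos":[0,0,0],"dr":[0,0,0]}]'
python3 - <<'E'
from h import *
k=calibration("top");E=np.array(k["extrinsics"]);R=E[:3,:3];o=-R.T@E[:3,3]
for n,p in dict(gjar=(245,91),shaker=(342,100),mill=(206,127),mug=(442,145),bottle=(319,178)).items():
    d=R.T@np.array([(p[0]-k["cx"])/k["fx"],(p[1]-k["cy"])/k["fy"],1]); print(n,(o-d*o[2]/d[2]).round(3))
f=grab_frame("top");print(near("top",.05,"green",(.46,.135),.08,f),near("top",.05,"blue",(.44,-.125),.08,f))
E
```

```text
t: 5.7
eef_pos: [0.4615, 0.1258, 0.2289]
ee_rot: [-3.14, 0.002, -1.82]
force: [0.5, 0.3, -1.0]
width: 0.0518
gripper_force: 20.0
gjar [0.797 0.264 0.   ]
shaker [ 0.801 -0.035  0.   ]
mill [0.665 0.36  0.   ]
mug [ 0.689 -0.343  0.   ]
bottle [0.545 0.006 0.   ]
{'rect': (0.4566, 0.1147), 'w': 40.3, 'l': 52.5, 'len_ang': 166.0, 'circ': (0.4559, 0.1108), 'dia': 57.9} {'rect': (0.436, -0.125), 'w': 60.2, 'l': 118.2, 'len_ang': 109.7, 'circ': (0.4352, -0.1253), 'dia': 118.3}
```

```bash
python3 -m handwheel '[{"delta_pos":[0.4,0.07,0],"dr":[0,0,0]},{"delta_pos":[0.9,0.16,0],"dr":[0,0,0]},{"delta_pos":[1,0.18,0],"dr":[0,0,0]},{"delta_pos":[1,0.18,0],"dr":[0,0,0]},{"delta_pos":[1,0.18,0],"dr":[0,0,0]},{"delta_pos":[1,0.18,-0.2],"dr":[0,0,0]},{"delta_pos":[0.7,0.12,-0.6],"dr":[0,0,0]},{"delta_pos":[0.37,0.06,-0.8],"dr":[0,0,0]},{"delta_pos":[0,0,-0.9],"dr":[0,0,0]},{"delta_pos":[0,0,-0.9],"dr":[0,0,0]}]'
python3 -m handwheel '[{"delta_pos":[0,0,-0.8],"dr":[0,0,0]},{"delta_pos":[0,0,-0.7],"dr":[0,0,0]},{"delta_pos":[0,0,-0.5],"dr":[0,0,0]},{"delta_pos":[0,0,-0.3],"dr":[0,0,0]},{"delta_pos":[0,0,-0.2],"dr":[0,0,0]},{"delta_pos":[0,0,0],"dr":[0,0,0]},{"delta_pos":[0,0,0],"dr":[0,0,0]}]'
```

```text
t: 6.75
eef_pos: [0.6521, 0.1588, 0.1217]
ee_rot: [3.139, -0.002, -1.821]
force: [-0.2, -0.1, -1.5]
width: 0.0513
gripper_force: 20.0
t: 7.45
eef_pos: [0.6526, 0.1596, 0.0513]
ee_rot: [-3.141, 0.001, -1.82]
force: [0.4, -0.8, -1.6]
width: 0.0513
gripper_force: 20.0
```

```bash
python3 -m handwheel '[{"delta_pos":[0,0,-0.05],"dr":[0,0,0]},{"delta_pos":[0,0,-0.04],"dr":[0,0,0]},{"delta_pos":[0,0,-0.03],"dr":[0,0,0]},{"delta_pos":[0,0,-0.03],"dr":[0,0,0]},{"delta_pos":[0,0,0],"dr":[0,0,0]},{"delta_pos":[0,0,0],"dr":[0,0,0]}]'
```

```text
t: 8.05
eef_pos: [0.6522, 0.1595, 0.0469]
ee_rot: [-3.141, 0.0, -1.82]
force: [-2.9, 0.2, 6.5]
width: 0.0513
gripper_force: 20.0
```

```bash
python3 -m handwheel '[{"delta_pos":[0,0,0],"dr":[0,0,0]},{"delta_pos":[0,0,0],"dr":[0,0,0]},{"delta_pos":[0,0,0],"dr":[0,0,0]},{"delta_pos":[0,0,0],"dr":[0,0,0]},{"delta_pos":[0,0,0.2],"dr":[0,0,0]},{"delta_pos":[0,0,0.6],"dr":[0,0,0]},{"delta_pos":[0,0,1],"dr":[0,0,0]},{"delta_pos":[0,0,1],"dr":[0,0,0]},{"delta_pos":[0,0,1],"dr":[0,0,0]},{"delta_pos":[0,0,1],"dr":[0,0,0]}]' -1
python3 -m handwheel '[{"delta_pos":[-0.3,-0.4,1],"dr":[0,0,3]},{"delta_pos":[-0.7,-1,1],"dr":[0,0,3]},{"delta_pos":[-0.7,-1,0.8],"dr":[0,0,3]},{"delta_pos":[-0.7,-1,0.5],"dr":[0,0,3]},{"delta_pos":[-0.7,-1,0.3],"dr":[0,0,3]},{"delta_pos":[-0.7,-1,0],"dr":[0,0,3]},{"delta_pos":[-0.7,-1,0],"dr":[0,0,3]},{"delta_pos":[-0.7,-1,0],"dr":[0,0,3]},{"delta_pos":[-0.7,-1,0],"dr":[0,0,3]},{"delta_pos":[-0.7,-1,0],"dr":[0,0,2]}]'
python3 -m handwheel '[{"delta_pos":[-0.4,-0.3,0],"dr":[0,0,0]},{"delta_pos":[0,0,0],"dr":[0,0,0]},{"delta_pos":[0,0,0],"dr":[0,0,0]}]'
python3 - <<'E'
from h import *
s=get_state();f=grab_frame("wrist"); cv2.imwrite("pics/w2.png",f[:,:,::-1])
print(s["eef_pos"],np.degrees(s["ee_rot"][2])+90)
print(near("wrist",.11,"red",(.44,-.132),.06,f)); print(near("wrist",.05,"blue",(.437,-.125),.08,f))
f=grab_frame("top");print(near("top",.05,"green",(.46,.135),.08,f),near("top",.064,"yellow",(.653,.16),.08,f),near("top",.004,"yellow",(.653,.16),.08,f))
E
```

```text
t: 9.05
eef_pos: [0.652, 0.1593, 0.1918]
ee_rot: [-3.141, 0.0, -1.82]
force: [0.1, -0.3, -0.6]
width: 0.0877
gripper_force: 0.0
t: 10.05
eef_pos: [0.4529, -0.1237, 0.2987]
ee_rot: [-3.141, -0.0, -1.312]
force: [0.2, -0.2, -0.1]
width: 0.0876
gripper_force: 0.0
t: 10.35
eef_pos: [0.4423, -0.1316, 0.2986]
ee_rot: [-3.14, -0.0, -1.315]
force: [1.7, 0.3, 0.4]
width: 0.0875
gripper_force: 0.0
[ 0.44225271 -0.13156624  0.29858906] 14.661630846333352
{'rect': (0.4415, -0.1343), 'w': 50.0, 'l': 51.5, 'len_ang': 90.0, 'circ': (0.4415, -0.1341), 'dia': 52.6}
{'rect': (0.4394, -0.1274), 'w': 60.0, 'l': 117.0, 'len_ang': 109.6, 'circ': (0.4392, -0.1274), 'dia': 117.8}Traceback (most recent call last):
  File "<stdin>", line 5, in <module>
  File "h.py", line 29, in near
    p=cv2.findNonZero(m); (u,v),(w,l),a=cv2.minAreaRect(p)
                                        ~~~~~~~~~~~~~~~^^^
cv2.error: OpenCV(4.12.0) /io/opencv/modules/imgproc/src/convhull.cpp:143: error: (-215:Assertion failed) total >= 0 && (depth == CV_32F || depth == CV_32S) in function 'convexHull'
```

View pics/w2.png

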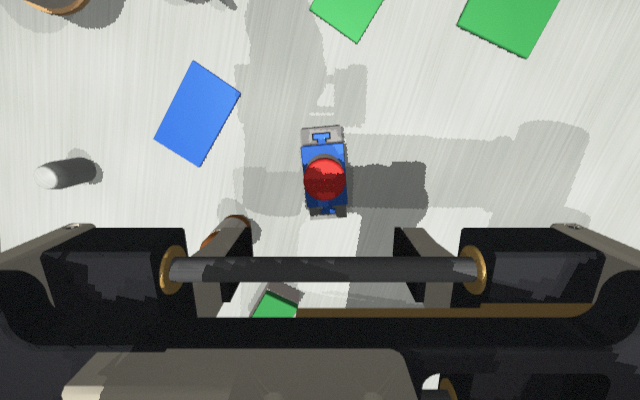

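Red jar at pixel (325,178) on the blue box in its dock; the measured diameter (52.6) and box size (60 x 117) fit.

```bash
python3 -m handwheel '[{"delta_pos":[-0.03,-0.09,-0.5],"dr":[0,0,2.5]},{"delta_pos":[0,0,-1],"dr":[0,0,2.5]},{"delta_pos":[0,0,-1],"dr":[0,0,0]},{"delta_pos":[0,0,-1],"dr":[0,0,0]},{"delta_pos":[0,0,-1],"dr":[0,0,0]},{"delta_pos":[0,0,-1],"dr":[0,0,0]},{"delta_pos":[0,0,-0.7],"dr":[0,0,0]},{"delta_pos":[0,0,-0.4],"dr":[0,0,0]},{"delta_pos":[0,0,-0.29],"dr":[0,0,0]},{"delta_pos":[0,0,0],"dr":[0,0,0]}]' -1 20
python3 -m handwheel '[{"delta_pos":[0,0,0],"dr":[0,0,0]},{"delta_pos":[0,0,0],"dr":[0,0,0]},{"delta_pos":[0,0,0],"dr":[0,0,0]},{"delta_pos":[0,0,0],"dr":[0,0,0]},{"delta_pos":[0,0,0],"dr":[0,0,0]},{"delta_pos":[0,0,0],"dr":[0,0,0]},{"delta_pos":[0,0,0],"dr":[0,0,0]},{"delta_pos":[0,0,0],"dr":[0,0,0]}]' 1 20
```

```text
t: 11.45
eef_pos: [0.441, -0.1339, 0.0902]
ee_rot: [3.139, 0.001, -1.226]
force: [-0.1, -0.7, -0.7]
width: 0.0877
gripper_force: 0.0
t: 12.25
eef_pos: [0.4414, -0.1344, 0.0916]
ee_rot: [-3.141, -0.0, -1.227]
force: [-2.3, 0.2, 4.3]
width: 0.0517
gripper_force: 20.0
```

```bash
python3 -m handwheel '[{"delta_pos":[0,0,0.2],"dr":[0,0,0]},{"delta_pos":[0,0,0.4],"dr":[0,0,0]},{"delta_pos":[0,0,0.8],"dr":[0,0,0]},{"delta_pos":[0,0,1],"dr":[0,0,0]},{"delta_pos":[0,0,1],"dr":[0,0,0]},{"delta_pos":[0,0,1],"dr":[0,0,0]},{"delta_pos":[0,0,0.4],"dr":[0,0,0]},{"delta_pos":[0,0,0.1],"dr":[0,0,0]},{"delta_pos":[0,0,0],"dr":[0,0,0]}]'
python3 - <<'E'
from h import *
f=grab_frame("top");cv2.imwrite("pics/t2.png",cv2.resize(f[80:360,130:530,::-1],None,fx=2,fy=2,interpolation=2))
for a in((.004,"yellow",(.653,.16),.08),(.064,"yellow",(.653,.16),.04),(.05,"green",(.46,.135),.08),(.05,"blue",(.44,-.127),.08)):
    try: print(a,near("top",*a,f))
    except Exception: print(a,"none")
E
```

```text
t: 13.15
eef_pos: [0.4406, -0.1342, 0.2376]
ee_rot: [3.141, 0.001, -1.227]
force: [0.5, -0.5, -2.5]
width: 0.0515
gripper_force: 20.0
(0.004, 'yellow', (0.653, 0.16), 0.08) none
(0.064, 'yellow', (0.653, 0.16), 0.04) none
(0.05, 'green', (0.46, 0.135), 0.08) none
(0.05, 'blue', (0.44, -0.127), 0.08) {'rect': (0.4307, -0.1098), 'w': 57.7, 'l': 85.5, 'len_ang': 107.5, 'circ': (0.4205, -0.1133), 'dia': 89.9}
```

View pics/t2.png

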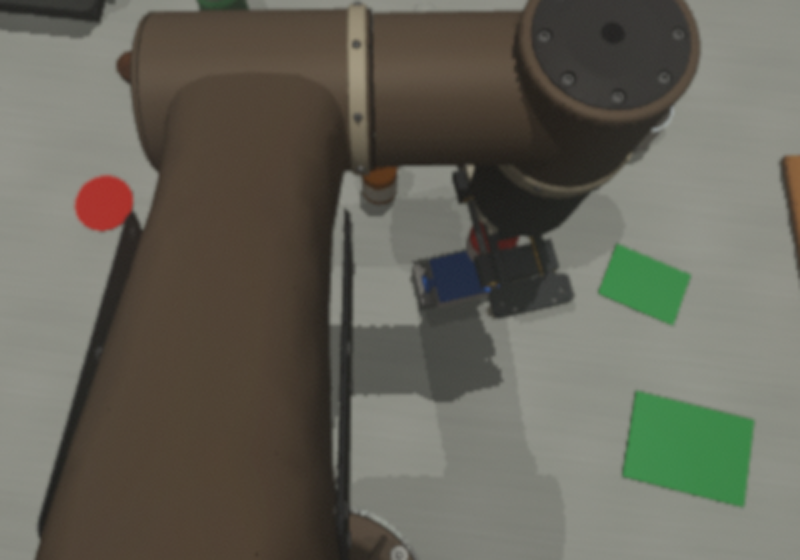

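The arm covers the left side, while the red coaster is clear at (104,203). Carrying the red jar over.

```bash
python3 -m handwheel '[{"delta_pos":[0.03,0.3,0],"dr":[0,0,0]},{"delta_pos":[0.07,0.7,0],"dr":[0,0,0]},{"delta_pos":[0.1,1,0],"dr":[0,0,0]},{"delta_pos":[0.1,1,0],"dr":[0,0,0]},{"delta_pos":[0.1,1,0],"dr":[0,0,0]},{"delta_pos":[0.1,1,0],"dr":[0,0,0]},{"delta_pos":[0.1,1,0],"dr":[0,0,0]},{"delta_pos":[0.1,1,0],"dr":[0,0,0]},{"delta_pos":[0.1,1,0],"dr":[0,0,0]},{"delta_pos":[0.1,1,0],"dr":[0,0,0]}]'
python3 -m handwheel '[{"delta_pos":[0.1,1,0],"dr":[0,0,0]},{"delta_pos":[0.1,1,0],"dr":[0,0,0]},{"delta_pos":[0.1,1,0],"dr":[0,0,0]},{"delta_pos":[0.1,1,0],"dr":[0,0,0]},{"delta_pos":[0.1,1,0],"dr":[0,0,0]},{"delta_pos":[0.1,1,0],"dr":[0,0,0]},{"delta_pos":[0.1,1,-0.2],"dr":[0,0,0]},{"delta_pos":[0.07,1,-0.5],"dr":[0,0,0]},{"delta_pos":[0.04,0.6,-0.7],"dr":[0,0,0]},{"delta_pos":[0,0.07,-0.8],"dr":[0,0,0]}]'
python3 -m handwheel '[{"delta_pos":[0,0,-0.9],"dr":[0,0,0]},{"delta_pos":[0,0,-0.9],"dr":[0,0,0]},{"delta_pos":[0,0,-0.8],"dr":[0,0,0]},{"delta_pos":[0,0,-0.7],"dr":[0,0,0]},{"delta_pos":[0,0,-0.4],"dr":[0,0,0]},{"delta_pos":[0,0,-0.3],"dr":[0,0,0]},{"delta_pos":[0,0,0],"dr":[0,0,0]},{"delta_pos":[0,0,0],"dr":[0,0,0]}]'
```

```text
t: 14.2
eef_pos: [0.4674, 0.1372, 0.2371]
ee_rot: [3.14, -0.0, -1.227]
force: [-0.8, -0.1, -2.0]
width: 0.0518
gripper_force: 20.0
t: 15.2
eef_pos: [0.4918, 0.3983, 0.17]
ee_rot: [3.141, -0.001, -1.225]
force: [0.2, -0.5, -2.0]
width: 0.0514
gripper_force: 20.0
t: 16.0
eef_pos: [0.4927, 0.3962, 0.0528]
ee_rot: [-3.141, 0.0, -1.226]
force: [0.3, 0.5, -2.3]
width: 0.0517
gripper_force: 20.0
```

```bash
python3 -m handwheel '[{"delta_pos":[-0.12,0,-0.06],"dr":[0,0,0]},{"delta_pos":[0,0,-0.06],"dr":[0,0,0]},{"delta_pos":[0,0,-0.05],"dr":[0,0,0]},{"delta_pos":[0,0,-0.04],"dr":[0,0,0]},{"delta_pos":[0,0,-0.03],"dr":[0,0,0]},{"delta_pos":[0,0,0],"dr":[0,0,0]},{"delta_pos":[0,0,0],"dr":[0,0,0]}]'
```

```text
t: 16.7
eef_pos: [0.4889, 0.3958, 0.0457]
ee_rot: [-3.141, 0.0, -1.227]
force: [-3.1, -1.2, 5.3]
width: 0.0518
gripper_force: 20.0
```

```bash
python3 -m handwheel '[{"delta_pos":[0,0,0],"dr":[0,0,0]},{"delta_pos":[0,0,0],"dr":[0,0,0]},{"delta_pos":[0,0,0],"dr":[0,0,0]},{"delta_pos":[0,0,0],"dr":[0,0,0]},{"delta_pos":[0,0,0.2],"dr":[0,0,0]},{"delta_pos":[0,0,0.6],"dr":[0,0,0]},{"delta_pos":[0,0,1],"dr":[0,0,0]},{"delta_pos":[0,0,1],"dr":[0,0,0]},{"delta_pos":[0,0,1],"dr":[0,0,0]},{"delta_pos":[0,0,1],"dr":[0,0,0]}]' -1
python3 -m handwheel '[{"delta_pos":[-0.03,-0.5,1],"dr":[0,0,-3.4]},{"delta_pos":[-0.1,-1,1],"dr":[0,0,-3.4]},{"delta_pos":[-0.1,-1,0.8],"dr":[0,0,-3.4]},{"delta_pos":[-0.1,-1,0.6],"dr":[0,0,-3.4]},{"delta_pos":[-0.1,-1,0.3],"dr":[0,0,-3.4]},{"delta_pos":[-0.1,-1,0],"dr":[0,0,-3.4]},{"delta_pos":[-0.1,-1,0],"dr":[0,0,-3.4]},{"delta_pos":[-0.1,-1,0],"dr":[0,0,-3.4]},{"delta_pos":[-0.1,-0.8,0],"dr":[0,0,-3.4]},{"delta_pos":[0,-0.3,0],"dr":[0,0,-3.4]}]'
python3 -m handwheel '[{"delta_pos":[0,0,0],"dr":[0,0,0]},{"delta_pos":[0,0,0],"dr":[0,0,0]},{"delta_pos":[0,0,0],"dr":[0,0,0]}]'
cat > look.py <<'E'
import sys
from h import *
cam=sys.argv[1]; s=get_state(); f=grab_frame(cam); cv2.imwrite(f"pics/{sys.argv[2]}.png",f[:,:,::-1])
print(s["eef_pos"].round(4),(np.degrees(s["ee_rot"][2])+90).round(1))
for a in sys.argv[3:]:
    z,c,x,y,r=a.split(",")
    try: print(a,near(cam,float(z),c,(float(x),float(y)),float(r),f))
    except Exception: print(a,"none")
E
python3 look.py wrist w3 .05,green,.464,.137,.08 .11,yellow,.46,.125,.06
```

```text
t: 17.7
eef_pos: [0.4888, 0.3956, 0.1909]
ee_rot: [-3.141, 0.0, -1.227]
force: [0.4, -0.6, 0.5]
width: 0.0878
gripper_force: 0.0
t: 18.7
eef_pos: [0.4633, 0.1358, 0.301]
ee_rot: [-3.141, 0.001, -1.824]
force: [0.5, 0.8, 0.2]
width: 0.0875
gripper_force: 0.0
t: 19.0
eef_pos: [0.464, 0.1383, 0.3002]
ee_rot: [-3.142, 0.0, -1.818]
force: [-0.7, 0.4, 0.1]
width: 0.0878
gripper_force: 0.0
[0.464  0.1383 0.3002] -14.2
.05,green,.464,.137,.08 {'rect': (0.464, 0.1362), 'w': 59.3, 'l': 89.4, 'len_ang': 75.2, 'circ': (0.4642, 0.1363), 'dia': 104.8}
.11,yellow,.46,.125,.06 none
```

View pics/w3.png

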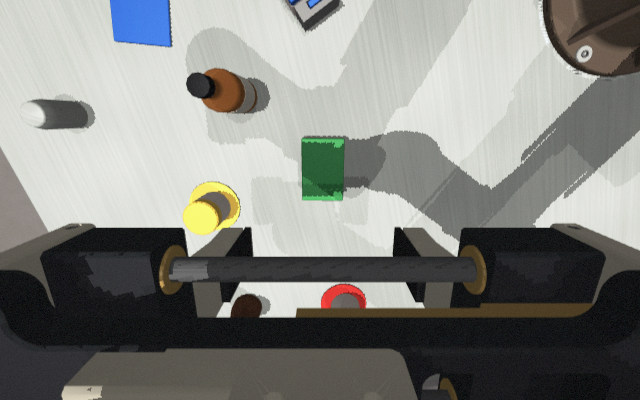

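Yellow jar stands on its coaster (215,205), and the green box is bare at (323,168).

```bash
python3 -m handwheel '[{"delta_pos":[0,-0.07,-0.5],"dr":[0,0,-0.6]},{"delta_pos":[0,0,-1],"dr":[0,0,0]},{"delta_pos":[0,0,-1],"dr":[0,0,0]},{"delta_pos":[0,0,-1],"dr":[0,0,0]},{"delta_pos":[0,0,-1],"dr":[0,0,0]},{"delta_pos":[0,0,-1],"dr":[0,0,0]},{"delta_pos":[0,0,-1],"dr":[0,0,0]},{"delta_pos":[0,0,-1],"dr":[0,0,0]},{"delta_pos":[0,0,-0.8],"dr":[0,0,0]},{"delta_pos":[0,0,-0.4],"dr":[0,0,0]}]' -1 30
python3 -m handwheel '[{"delta_pos":[0,0,-0.3],"dr":[0,0,0]},{"delta_pos":[0,0,0],"dr":[0,0,0]}]' -1 30
python3 -m handwheel '[{"delta_pos":[0,0,0],"dr":[0,0,0]},{"delta_pos":[0,0,0],"dr":[0,0,0]},{"delta_pos":[0,0,0],"dr":[0,0,0]},{"delta_pos":[0,0,0],"dr":[0,0,0]},{"delta_pos":[0,0,0],"dr":[0,0,0]},{"delta_pos":[0,0,0],"dr":[0,0,0]},{"delta_pos":[0,0,0],"dr":[0,0,0]},{"delta_pos":[0,0,0],"dr":[0,0,0]}]' 1 30
```

```text
t: 20.05
eef_pos: [0.463, 0.1356, 0.0368]
ee_rot: [3.139, -0.003, -1.829]
force: [-1.1, 0.5, 0.3]
width: 0.0876
gripper_force: 0.0
t: 20.25
eef_pos: [0.4635, 0.1357, 0.0291]
ee_rot: [3.14, -0.002, -1.83]
force: [-0.3, 0.3, 0.1]
width: 0.0878
gripper_force: 0.0
t: 21.05
eef_pos: [0.4642, 0.1359, 0.0307]
ee_rot: [-3.141, 0.001, -1.83]
force: [-2.2, -0.6, 7.2]
width: 0.0599
gripper_force: 30.0
```

```bash
python3 -m handwheel '[{"delta_pos":[0,0,0.2],"dr":[0,0,0]},{"delta_pos":[0,0,0.5],"dr":[0,0,0]},{"delta_pos":[0,0,0.9],"dr":[0,0,0]},{"delta_pos":[0,0,1],"dr":[0,0,0]},{"delta_pos":[0,0,1],"dr":[0,0,0]},{"delta_pos":[0,0,1],"dr":[0,0,0]},{"delta_pos":[0,-0.2,1],"dr":[0,0,0]},{"delta_pos":[0,-0.5,0.7],"dr":[0,0,0]},{"delta_pos":[0,-0.8,0.4],"dr":[0,0,0]},{"delta_pos":[0,-1,0],"dr":[0,0,0]}]'
python3 -m handwheel '[{"delta_pos":[0,-1,0],"dr":[0,0,-0.3]},{"delta_pos":[0,-1,0],"dr":[0,0,-0.3]},{"delta_pos":[0,-1,0],"dr":[0,0,-0.3]},{"delta_pos":[0,-1,0],"dr":[0,0,-0.3]},{"delta_pos":[0,-1,0],"dr":[0,0,-0.3]},{"delta_pos":[0,-1,0],"dr":[0,0,-0.3]},{"delta_pos":[0,-1,0],"dr":[0,0,-0.3]},{"delta_pos":[0,-1,0],"dr":[0,0,-0.3]},{"delta_pos":[-0.04,-1,0],"dr":[0,0,-0.3]},{"delta_pos":[-0.05,-1,0],"dr":[0,0,-0.2]}]'
python3 -m handwheel '[{"delta_pos":[-0.04,-1,0],"dr":[0,0,0]},{"delta_pos":[0,-1,0],"dr":[0,0,0]},{"delta_pos":[0,-0.9,-0.2],"dr":[0,0,0]},{"delta_pos":[0,-0.6,-0.5],"dr":[0,0,0]},{"delta_pos":[0,-0.2,-0.7],"dr":[0,0,0]},{"delta_pos":[0,0,-0.8],"dr":[0,0,0]},{"delta_pos":[0,0,0],"dr":[0,0,0]},{"delta_pos":[0,0,0],"dr":[0,0,0]}]'
```

```text
t: 22.05
eef_pos: [0.4644, 0.0606, 0.2332]
ee_rot: [-3.139, 0.002, -1.829]
force: [0.8, -1.0, -3.2]
width: 0.0599
gripper_force: 30.0
t: 23.05
eef_pos: [0.4604, -0.2404, 0.2309]
ee_rot: [3.141, 0.0, -1.882]
force: [-0.4, 0.9, -2.8]
width: 0.06
gripper_force: 30.0
t: 23.85
eef_pos: [0.4596, -0.3503, 0.1652]
ee_rot: [3.14, -0.0, -1.881]
force: [-0.3, 0.8, -2.0]
width: 0.0597
gripper_force: 30.0
```

```bash
python3 -m handwheel '[{"delta_pos":[0,-0.4,-0.3],"dr":[0,0,0]},{"delta_pos":[0,-0.48,-0.6],"dr":[0,0,0]},{"delta_pos":[0,0,-0.9],"dr":[0,0,0]},{"delta_pos":[0,0,-0.9],"dr":[0,0,0]},{"delta_pos":[0,0,-0.7],"dr":[0,0,0]},{"delta_pos":[0,0,-0.5],"dr":[0,0,0]},{"delta_pos":[0,0,-0.3],"dr":[0,0,0]},{"delta_pos":[0,0,0],"dr":[0,0,0]},{"delta_pos":[0,0,0],"dr":[0,0,0]}]'
```

```text
t: 24.75
eef_pos: [0.4607, -0.3772, 0.04]
ee_rot: [-3.14, -0.0, -1.881]
force: [-0.9, 0.6, -2.8]
width: 0.0599
gripper_force: 30.0
```

```bash
python3 -m handwheel '[{"delta_pos":[0,0,-0.06],"dr":[0,0,0]},{"delta_pos":[0,0,-0.04],"dr":[0,0,0]},{"delta_pos":[0,0,-0.04],"dr":[0,0,0]},{"delta_pos":[0,0,-0.03],"dr":[0,0,0]},{"delta_pos":[0,0,0],"dr":[0,0,0]},{"delta_pos":[0,0,0],"dr":[0,0,0]}]'
```

```text
t: 25.35
eef_pos: [0.4602, -0.3768, 0.0348]
ee_rot: [-3.141, -0.0, -1.881]
force: [-0.8, 1.8, 6.2]
width: 0.0602
gripper_force: 30.0
```

```bash
python3 -m handwheel '[{"delta_pos":[0,0,0],"dr":[0,0,0]},{"delta_pos":[0,0,0],"dr":[0,0,0]},{"delta_pos":[0,0,0],"dr":[0,0,0]},{"delta_pos":[0,0,0],"dr":[0,0,0]},{"delta_pos":[0,0,0.2],"dr":[0,0,0]},{"delta_pos":[0,0,0.6],"dr":[0,0,0]},{"delta_pos":[0,0,1],"dr":[0,0,0]},{"delta_pos":[0,0,1],"dr":[0,0,0]},{"delta_pos":[0,0,1],"dr":[0,0,0]},{"delta_pos":[0,0,1],"dr":[0,0,0]}]' -1
python3 -m handwheel '[{"delta_pos":[0,0.3,1],"dr":[0,0,3.7]},{"delta_pos":[-0.1,1,1],"dr":[0,0,3.7]},{"delta_pos":[-0.1,1,1],"dr":[0,0,3.7]},{"delta_pos":[-0.1,1,0.8],"dr":[0,0,3.7]},{"delta_pos":[-0.1,1,0.3],"dr":[0,0,3.7]},{"delta_pos":[-0.1,1,0],"dr":[0,0,3.7]},{"delta_pos":[-0.1,1,0],"dr":[0,0,3.7]},{"delta_pos":[-0.1,1,0],"dr":[0,0,3.7]},{"delta_pos":[0,0.7,0],"dr":[0,0,3.7]},{"delta_pos":[0,0.3,0],"dr":[0,0,3.7]}]'
python3 -m handwheel '[{"delta_pos":[0,0,0],"dr":[0,0,0]},{"delta_pos":[0,0,0],"dr":[0,0,0]},{"delta_pos":[0,0,0],"dr":[0,0,0]}]'
python3 look.py wrist w4 .05,blue,.44,-.127,.08 .05,green,.46,-.377,.09 .004,blue,.645,-.156,.09
```

```text
t: 26.35
eef_pos: [0.4599, -0.3767, 0.1798]
ee_rot: [-3.141, -0.0, -1.881]
force: [0.1, -0.5, -0.1]
width: 0.0877
gripper_force: 0.0
t: 27.35
eef_pos: [0.4387, -0.1262, 0.3018]
ee_rot: [-3.14, -0.0, -1.231]
force: [-0.5, -0.1, -0.1]
width: 0.0881
gripper_force: 0.0
t: 27.65
eef_pos: [0.439, -0.1282, 0.3012]
ee_rot: [-3.142, -0.0, -1.237]
force: [0.7, -0.0, 0.4]
width: 0.0875
gripper_force: 0.0
[ 0.439  -0.1282  0.3012] 19.1
.05,blue,.44,-.127,.08 {'rect': (0.4391, -0.1276), 'w': 60.1, 'l': 116.7, 'len_ang': 109.7, 'circ': (0.4395, -0.1275), 'dia': 117.7}
.05,green,.46,-.377,.09 {'rect': (0.4676, -0.3378), 'w': 58.8, 'l': 70.5, 'len_ang': 162.4, 'circ': (0.4675, -0.338), 'dia': 90.1}
.004,blue,.645,-.156,.09 {'rect': (0.6456, -0.1562), 'w': 79.5, 'l': 134.0, 'len_ang': 70.5, 'circ': (0.6458, -0.1565), 'dia': 153.5}
```

View pics/w4.png

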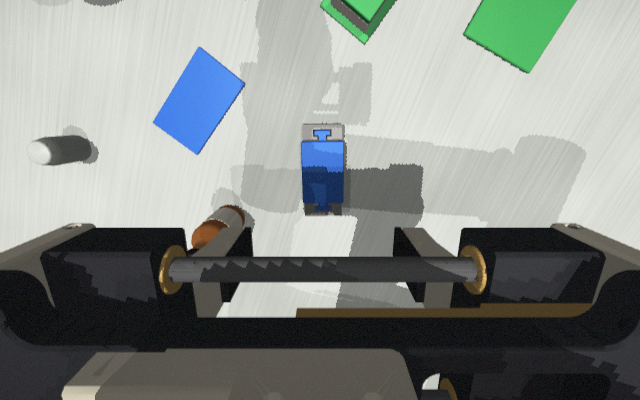

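Blue box is bare in its dock at (323,170) and matches its 60 x 117 size.

```bash
python3 -m handwheel '[{"delta_pos":[0,0.02,-0.5],"dr":[0,0,0.5]},{"delta_pos":[0,0,-1],"dr":[0,0,0]},{"delta_pos":[0,0,-1],"dr":[0,0,0]},{"delta_pos":[0,0,-1],"dr":[0,0,0]},{"delta_pos":[0,0,-1],"dr":[0,0,0]},{"delta_pos":[0,0,-1],"dr":[0,0,0]},{"delta_pos":[0,0,-1],"dr":[0,0,0]},{"delta_pos":[0,0,-1],"dr":[0,0,0]},{"delta_pos":[0,0,-0.8],"dr":[0,0,0]},{"delta_pos":[0,0,-0.4],"dr":[0,0,0]}]' -1 30
python3 -m handwheel '[{"delta_pos":[0,0,-0.3],"dr":[0,0,0]},{"delta_pos":[0,0,0],"dr":[0,0,0]},{"delta_pos":[0,0,0],"dr":[0,0,0]}]' -1 30
python3 -m handwheel '[{"delta_pos":[0,0,0],"dr":[0,0,0]},{"delta_pos":[0,0,0],"dr":[0,0,0]},{"delta_pos":[0,0,0],"dr":[0,0,0]},{"delta_pos":[0,0,0],"dr":[0,0,0]},{"delta_pos":[0,0,0],"dr":[0,0,0]},{"delta_pos":[0,0,0],"dr":[0,0,0]},{"delta_pos":[0,0,0],"dr":[0,0,0]},{"delta_pos":[0,0,0],"dr":[0,0,0]}]' 1 30
python3 -m handwheel '[{"delta_pos":[0,0,0.1],"dr":[0,0,0]},{"delta_pos":[0,0,0.15],"dr":[0,0,0]},{"delta_pos":[0,0,0.15],"dr":[0,0,0]},{"delta_pos":[0,0,0.15],"dr":[0,0,0]}]'
```

```text
t: 28.7
eef_pos: [0.4378, -0.1279, 0.0379]
ee_rot: [3.138, 0.001, -1.229]
force: [-0.4, -0.4, -0.1]
width: 0.0875
gripper_force: 0.0
t: 29.0
eef_pos: [0.4394, -0.1273, 0.0314]
ee_rot: [-3.141, -0.0, -1.227]
force: [-1.5, 0.7, -0.2]
width: 0.0878
gripper_force: 0.0
t: 29.8
eef_pos: [0.4391, -0.1271, 0.0314]
ee_rot: [-3.141, -0.0, -1.227]
force: [-1.2, 0.3, 5.7]
width: 0.0597
gripper_force: 30.0
t: 30.2
eef_pos: [0.4389, -0.1272, 0.0479]
ee_rot: [3.141, 0.0, -1.227]
force: [-0.5, -0.4, -4.2]
width: 0.0601
gripper_force: 30.0
```

```bash
python3 -m handwheel '[{"delta_pos":[0,0,0.3],"dr":[0,0,0]},{"delta_pos":[0,0,0.5],"dr":[0,0,0]},{"delta_pos":[0,0,0.8],"dr":[0,0,0]},{"delta_pos":[0,0,1],"dr":[0,0,0]},{"delta_pos":[0,0,1],"dr":[0,0,0]},{"delta_pos":[0,0,1],"dr":[0,0,0]},{"delta_pos":[0,0,0.8],"dr":[0,0,0]},{"delta_pos":[0,0,0.5],"dr":[0,0,0]},{"delta_pos":[0,0,0.2],"dr":[0,0,0]},{"delta_pos":[0,0,0],"dr":[0,0,0]}]'
python3 -m handwheel '[{"delta_pos":[0.3,-0.07,0],"dr":[0,0,-2]},{"delta_pos":[0.7,-0.1,0],"dr":[0,0,-4]},{"delta_pos":[0.8,-0.1,0],"dr":[0,0,-5]},{"delta_pos":[0.9,-0.1,0],"dr":[0,0,-5]},{"delta_pos":[0.9,-0.1,0],"dr":[0,0,-5]},{"delta_pos":[0.9,-0.1,0],"dr":[0,0,-5]},{"delta_pos":[0.9,-0.1,0],"dr":[0,0,-5]},{"delta_pos":[0.8,-0.1,0],"dr":[0,0,-4]},{"delta_pos":[0.5,-0.1,0],"dr":[0,0,-3]},{"delta_pos":[0.18,-0.1,0],"dr":[0,0,-1.2]}]'
python3 -m handwheel '[{"delta_pos":[0,0,-0.3],"dr":[0,0,0]},{"delta_pos":[0,0,-0.7],"dr":[0,0,0]},{"delta_pos":[0,0,-1],"dr":[0,0,0]},{"delta_pos":[0,0,-1],"dr":[0,0,0]},{"delta_pos":[0,0,-1],"dr":[0,0,0]},{"delta_pos":[0,0,-0.9],"dr":[0,0,0]},{"delta_pos":[0,0,-0.6],"dr":[0,0,0]},{"delta_pos":[0,0,-0.4],"dr":[0,0,0]},{"delta_pos":[0,0,0],"dr":[0,0,0]},{"delta_pos":[0,0,0],"dr":[0,0,0]}]'
```

```text
t: 31.2
eef_pos: [0.4391, -0.1271, 0.2313]
ee_rot: [-3.14, -0.0, -1.227]
force: [0.0, -0.2, -4.3]
width: 0.0596
gripper_force: 30.0
t: 32.2
eef_pos: [0.6466, -0.1565, 0.2275]
ee_rot: [3.138, -0.001, -1.914]
force: [-0.8, -1.2, -3.7]
width: 0.0601
gripper_force: 30.0
t: 33.2
eef_pos: [0.6456, -0.1563, 0.054]
ee_rot: [-3.141, -0.0, -1.91]
force: [-0.4, 0.7, -3.2]
width: 0.0598
gripper_force: 30.0
```

```bash
python3 -m handwheel '[{"delta_pos":[0,0,-0.3],"dr":[0,0,0]},{"delta_pos":[0,0,-0.15],"dr":[0,0,0]},{"delta_pos":[0,0,-0.05],"dr":[0,0,0]},{"delta_pos":[0,0,-0.04],"dr":[0,0,0]},{"delta_pos":[0,0,-0.04],"dr":[0,0,0]},{"delta_pos":[0,0,-0.03],"dr":[0,0,0]},{"delta_pos":[0,0,0],"dr":[0,0,0]},{"delta_pos":[0,0,0],"dr":[0,0,0]}]'
```

```text
t: 34.0
eef_pos: [0.6456, -0.1563, 0.0355]
ee_rot: [-3.141, 0.0, -1.911]
force: [-0.3, 0.1, -2.0]
width: 0.0601
gripper_force: 30.0
```

```bash
python3 -m handwheel '[{"delta_pos":[0,0,-0.03],"dr":[0,0,0]},{"delta_pos":[0,0,0],"dr":[0,0,0]},{"delta_pos":[0,0,0],"dr":[0,0,0]}]'
```

```text
t: 34.3
eef_pos: [0.6456, -0.1562, 0.0354]
ee_rot: [-3.141, 0.0, -1.911]
force: [-3.2, 1.6, 4.4]
width: 0.0598
gripper_force: 30.0
```

```bash
python3 -m handwheel '[{"delta_pos":[0,0,0],"dr":[0,0,0]},{"delta_pos":[0,0,0],"dr":[0,0,0]},{"delta_pos":[0,0,0],"dr":[0,0,0]},{"delta_pos":[0,0,0],"dr":[0,0,0]},{"delta_pos":[0,0,0.2],"dr":[0,0,0]},{"delta_pos":[0,0,0.6],"dr":[0,0,0]},{"delta_pos":[0,0,1],"dr":[0,0,0]},{"delta_pos":[0,0,1],"dr":[0,0,0]},{"delta_pos":[0,0,1],"dr":[0,0,0]},{"delta_pos":[0,0,1],"dr":[0,0,0]}]' -1
python3 -m handwheel '[{"delta_pos":[-0.4,0.1,1],"dr":[0,0,0]},{"delta_pos":[-0.8,0.2,1],"dr":[0,0,0]},{"delta_pos":[-1,0.2,1],"dr":[0,0,0]},{"delta_pos":[-1,0.2,0.5],"dr":[0,0,0]},{"delta_pos":[-1,0.2,0],"dr":[0,0,0]},{"delta_pos":[-1,0.2,0],"dr":[0,0,0]},{"delta_pos":[-0.7,0.2,0],"dr":[0,0,0]},{"delta_pos":[-0.3,0.2,0],"dr":[0,0,0]},{"delta_pos":[0,0,0],"dr":[0,0,0]},{"delta_pos":[0,0,0],"dr":[0,0,0]}]'
python3 look.py scene s9 .064,red,.489,.396,.035 .004,red,.489,.396,.06 .064,yellow,.653,.16,.035 .004,yellow,.653,.16,.06 .054,green,.46,-.377,.09 .054,blue,.645,-.156,.08
python3 look.py wrist w9 .054,green,.46,-.377,.06 .054,blue,.645,-.156,.07 
python3 -c "
import cv2;b=cv2.imread('pics/s9.png')[100:350,100:540];cv2.imwrite('pics/s9c.png',cv2.resize(b,None,fx=1.8,fy=1.8,interpolation=2))"
```

```text
t: 35.3
eef_pos: [0.6453, -0.1563, 0.1801]
ee_rot: [-3.141, 0.0, -1.911]
force: [1.2, 0.8, -0.8]
width: 0.088
gripper_force: 0.0
t: 36.3
eef_pos: [0.4602, -0.1111, 0.2838]
ee_rot: [-3.141, 0.0, -1.91]
force: [0.5, -0.2, 0.2]
width: 0.0879
gripper_force: 0.0
[ 0.4602 -0.1111  0.2838] -19.4
.064,red,.489,.396,.035 {'rect': (0.492, 0.3924), 'w': 51.0, 'l': 71.5, 'len_ang': 143.1, 'circ': (0.49, 0.3897), 'dia': 71.8}
.004,red,.489,.396,.06 {'rect': (0.4798, 0.4052), 'w': 100.5, 'l': 101.5, 'len_ang': 0.0, 'circ': (0.4735, 0.4108), 'dia': 126.2}
.064,yellow,.653,.16,.035 {'rect': (0.6561, 0.1555), 'w': 51.7, 'l': 66.4, 'len_ang': 146.3, 'circ': (0.6557, 0.1552), 'dia': 66.7}
.004,yellow,.653,.16,.06 {'rect': (0.6364, 0.1666), 'w': 83.7, 'l': 119.7, 'len_ang': 158.4, 'circ': (0.638, 0.1748), 'dia': 126.9}
.054,green,.46,-.377,.09 {'rect': (0.4872, -0.3726), 'w': 107.0, 'l': 108.2, 'len_ang': 162.6, 'circ': (0.486, -0.3715), 'dia': 145.0}
.054,blue,.645,-.156,.08 {'rect': (0.6659, -0.1613), 'w': 105.5, 'l': 125.4, 'len_ang': 70.6, 'circ': (0.6728, -0.1651), 'dia': 143.4}
[ 0.4603 -0.1112  0.2835] -19.5
.054,green,.46,-.377,.06 {'rect': (0.4708, -0.3287), 'w': 22.5, 'l': 67.5, 'len_ang': 0.0, 'circ': (0.4708, -0.3212), 'dia': 67.9}
.054,blue,.645,-.156,.07 {'rect': (0.6297, -0.1579), 'w': 87.0, 'l': 126.9, 'len_ang': 70.6, 'circ': (0.6279, -0.16), 'dia': 139.5}
```

View pics/s9c.png

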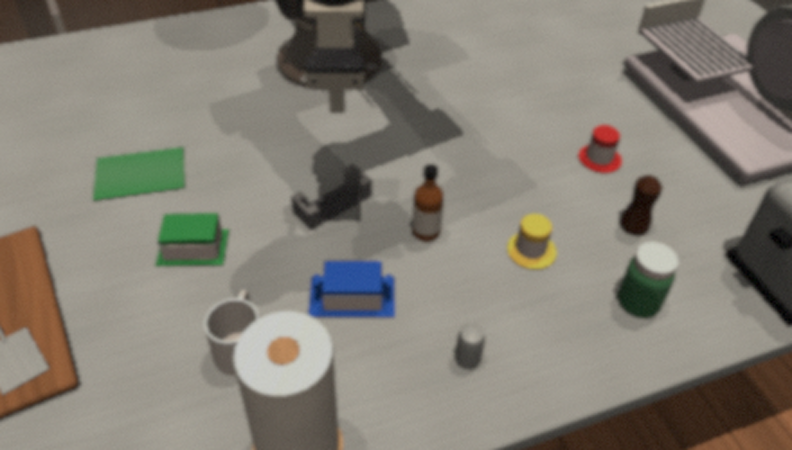

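View pics/w9.png

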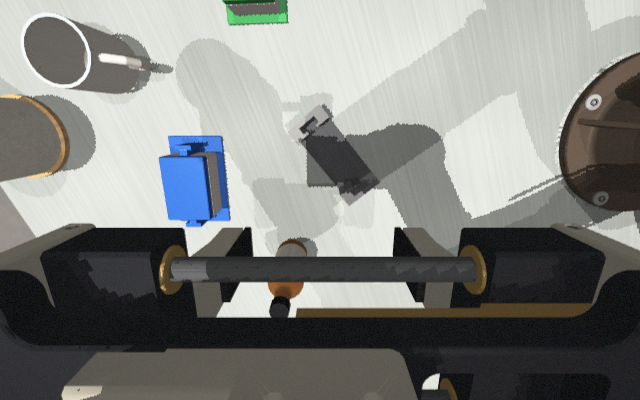

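The scene view shows all four containers upright and centred: the red jar at (603,147), yellow jar (533,240), green box (190,238) and blue box (352,288). The bottle is still standing at (428,207) and the gripper is clear of everything, so I'm handing in.

```bash
python3 -c "from station import job_done; print(job_done())"
```

```text
the job is handed in; nothing more can be done
None
```

The job is handed in at about 36 s: both jars and both boxes stand upright on the coaster or mat of their own colour, and the oil bottle was left alone. I judged the final centring from the release positions and a last look at the camera pictures, not a fresh measurement.

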